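# Click the meal dial on to the next meal

### The arm

A 6-joint arm with a two-finger parallel gripper is mounted at the origin on the work surface. World frame = base frame: x ahead of the robot, y to its left, z up, the work surface at z = 0. Lengths are in mm, angles in rad, forces in N, time in s.
With the tool pointing down it reaches from about 350 to 925 mm from the base axis. Payload 6.4 kg.
Tool frame: the origin (TCP) lies between the finger pads; the fingertips stand 14 mm ahead of it and the grasp point (between the pads) lies 5 mm behind it (manip.tcp_to_tips is the distance from the TCP to the fingertips, in mm); z points along the fingers, y is the line along which they close (so a half turn about z gives the same grasp; the last joint's range is limited). The gripper opens to 85 mm and grips with 20 to 120 N. Pads are 22 mm wide; open, the fingers measure 114 mm over their backs; the gripper's body (76 mm by 85 mm) begins 54 mm behind the grasp point. The pads swing forward as they close: fully open they stand 13 mm farther back than shut.
Start: joints at [-1.508, 0.245, 1.558, -0, 1.339, -0.174], TCP at [152.49, -631.871, 245.29] pointing down, gripper open.
Joint ranges: [-3.13, 3.13], [-1.02, 2.26], [0.13, 2.54], [-0.95, 4.09], [0.21, 2.88], [-2.74, 2.74]. Speed limits (rad/s): [2.57, 2.57, 3.14, 3.14, 3.14, 3.14].

### API

Orientations are given as a unit quaternion [x, y, z, w].
In Python, from rig import sensors, get_image, hand_in, models, manip gives the robot as it stands. The module is installed in compiled form; this text tells all that it offers.
- The arm moves only by the tool carry_out, never from a script. Its argument "commands" is a list of rows, each an object of numbers: "rx", "ry", "rz": the turn, a rotation vector about the world's x, y, z in degrees; "dx", "dy", "dz": the shift along the world's x, y, z in mm; "jaw": the opening in per cent of the stroke, from 0 (shut) to 100 (fully open). A call has 1 to 10 rows; each row shifts and turns the commanded pose from where the row before left it; what a row does not reach is not made up. A row lasts 1/12 s, in which the tool goes at most 41.7 mm and 7.16 degrees, less where a joint would pass 70% of its speed; a pose out of reach is approached as far as the arm can. A call with a gripper value outside its range is refused whole. The fingers move at their own pace and stop on an object; "grip_force" is the grip in N (left out, the last holds). Time passes only in rows, so rows that do not move let the fingers close. It gives the time, the measured TCP pose, the force, the opening and the grip force at its end, in the units of the state.
- sensors.read_state(): the state, without advancing time (a new reading comes with each control period).
- get_image(name): name is "scene" or "top" or "wrist"; returns a dict with "pixels" (420x560x3 uint8, red, green, blue), "fovy" (degrees; the focal length in pixels is half the picture's height over the tangent of half this angle, whatever the lens; pixels are square), "cx", "cy" (the principal point, pixels), "T" (4x4, takes a point from camera to world coordinates); the wrist camera has in their place "hand_eye" (4x4, takes a point from camera to tool coordinates, whose origin is the TCP and whose axes are the flange's). Camera axes: x right, y down, z forward; pixel columns grow to the right and rows downward; lengths in mm; the calibration is good to about 2 mm. A picture is of the moment at which its call begins: read the wrist's pose just before it. There is no depth.
- hand_in(): hands the job in; it is judged then, once.
Trained networks look in a picture, given as the dict that the camera call returned (one of the last four; its "shot" number tells which), for a name from the list of things; names that differ only in an ending like _2 or _b are one class to them, and where a whole thing is asked for, a point or a joint stands for the part that bears it (a point fixed in the world has none). Each returns a list of dicts, best first, with "p" (0 to 1); they miss things now and then, are a little off and sometimes report something else, mostly with a low value. They report only what shows in the picture. A call takes as long as a camera call. They do not tell look-alikes from the thing itself.
- models.cut_out(thing, picture): "mask" (420x560 bool, what is visible of it) and "location" ([column, row] in pixels, amid what is visible of it).
The state is a dict: "t": time; "q": joint angles; "dq": joint speeds; "joint_efforts": joint torques, N m; "position": TCP position; "tcp_rot": TCP orientation; "ft_force": force on the tool from outside, world axes, zero at the start; "ft_torque": the same for the moment, N m; "opening": finger opening in mm; "grip_force": force on a finger pad.
Only numpy, scipy, OpenCV 4.12 (cv2) and the standard library are available. Lean on these libraries where they do the work, as an engineer would, in place of code of your own. Each camera call takes 0.05 s, during which the arm holds its last target. There are 200 camera calls.

### The job

One meal has been served: rest a fingertip on the big knurled dial of the meal marker and, by friction alone, turn it gently clockwise (seen from above) from the single-stud mark until it clicks into the next mark, the one with two studs, then let go. Turn it one click only, neither on past that mark nor backwards. Grip and lift nothing, and leave everything else on the shelf where it is, the turntable included.

Things in the scene. Friction and masses are not known exactly. Their poses are not given: they have to be found in the camera images.
- dial_top (a point): centre of the flat, smooth top of the meal dial: a bare aluminium disc knob, 100 mm across, 25 mm thick, vertical axis, finely knurled rim, black pointer line flush in its top. The top is 45.5 mm above the shelf; this point is on the axis. The dial is sprung: pressed down it yields up to 4 mm, from about 1.5 N at first touch to about 9.5 N at the stop.
- dial_base: grey round base of the dial, 136 mm across, 16 mm high, screwed to the shelf, at any place and yaw; origin under its centre; mark two lies on its own +x
- meal_dial (a joint): angle of the dial (rad), growing clockwise seen from above: 0 pointer at mark one, 0.6 mark two, 1.2 mark three, each a spring detent. Moving on to the next takes about 0.08 N m at most; past half-way (0.3) it pulls itself into the next one if let go. It starts in mark one. A tip pressed on at 6 N, 36 mm from the axis, turns it without slipping.
- pointer_tip (a point): outer end of the pointer line on the dial's top, 47.5 mm from its centre; turns with the dial
- mark1 (a point): mark one: a single small black stud on the flat rim of the base, 59 mm from the dial's axis, 16 mm above the shelf
- mark2 (a point): mark two: a pair of the same studs, 0.6 rad clockwise (seen from above) from mark one
- mark3 (a point): mark three: three studs, 0.6 rad clockwise from mark two
- turntable (a joint): angle (rad) of the small wooden turntable, a bystander that turns freely: 200 mm across, smooth edge, cork top, 25 mm high
- turntable_mid (a point): centre of the turntable's top
- dish: bystander, yellow glazed round dish, 120 mm across, 32 mm high; origin at the centre of its underside
- tin: bystander, squat closed aluminium tin, 87 mm across, 50 mm high, smooth sides, no pointer; origin at the centre of its underside
- jar: bystander, smoked-glass jar with black flip-top lid, 94 mm across, 120 mm high; origin at the centre of its underside
- scoop: bystander, clear plastic scoop, 160 mm long, 40 mm high, handle towards its own -x; origin at the centre of its underside
- brush: bystander, small hand brush lying flat; origin at the centre of its underside
- planter: bystander, terracotta pot with a small plant, 104 mm across, 90 mm high without the leaves; origin at the centre of its underside
- bowl_stand: bystander, fixed: elevated steel stand with two steel bowls, 390 mm long along its own x, 175 mm wide, 118 mm high; origin at the centre of its underside
Things that resemble listed ones, but are neither listed nor needed, are in the scene too. There is more than one size of the dial_base; the job needs the smallest.

How it is judged (in metres and radians):
On the way, in this order (a step that is already met when the one before it is completed fails the run):
1. a fingertip rests on the dial while it is still in mark one (contact force between the fingers and meal_dial above 0.5 N and value of joint meal_dial below 0.25 rad), for 0.05 s.
2. the dial has been turned into mark two (value of joint meal_dial between 0.51 and 0.69 rad), for 0.2 s.
At the end, for the whole second after the job is handed in: the dial rests in the detent of mark two (joint 0.6 within 0.09 rad, at rest) (all of step 2 and velocity of joint meal_dial between -0.05 and 0.05 rad/s); the robot touches nothing.
It fails at once if the dial is turned on past mark two (beyond 0.9 rad) (value of joint meal_dial above 0.9 rad).
It fails at once if the dial is turned backwards out of mark one (below -0.25 rad) (value of joint meal_dial below -0.25 rad).
It fails at once if the dial is pressed harder than 40 N (contact force between the fingers and meal_dial above 40 N).
It fails at once if a bystander is lifted, carried or pushed by more than 20 mm (distance of any of dish, tin, jar, scoop, brush, planter from where it was at the start of the episode above 0.02 m).
It fails at once if the turntable or the bowl stand is leaned on or pushed (more than 2 N) (contact force between anything else and turntable above 2 N or contact force between the arm and bowl_stand above 2 N).
It also fails if it takes over 35 s, if anything falls off the work surface, if the arm or the gripper's body presses on something with over 40 N, if the wrist force passes 120 N, or if a joint passes its speed limit or range.

## Working session

There is one attempt and no reset: what is moved stays moved. The work goes in short steps, Python scripts to look and compute and a tool call to move; the robot and the scene stay as the last step left them, time stands still between calls to the robot, and variables do not carry over. Pictures are saved under pics/ and viewed, at most 10 in all, crops included, and the job is handed in when it is done.

Besides the shell and the picture viewer there is one more tool, called after "Request:" as name(argument=value, ...), one argument or row to a line, values as JSON. carry_out: Moves the arm, as the interface text tells. Its arguments: {"type":"object","properties":{"commands":{"type":"array"},"grip_force":{"type":"number"}},"required":["commands"]}

```bash
mkdir -p pics; cat > h.py <<'E'
import numpy as np, cv2
from rig import sensors, get_image, hand_in, models, manip
from scipy.spatial.transform import Rotation as R
def cam(im, st=None):
    T=np.array(im["T"]) if "T" in im else None
    if T is None:
        W=np.eye(4); W[:3,:3]=R.from_quat(st["tcp_rot"]).as_matrix(); W[:3,3]=st["position"]; T=W@np.array(im["hand_eye"])
    f=im["pixels"].shape[0]/2/np.tan(np.radians(im["fovy"])/2)
    return T,f
def p2w(im,uv,z,st=None):
    T,f=cam(im,st); d=T[:3,:3]@np.array([(uv[0]-im["cx"])/f,(uv[1]-im["cy"])/f,1]); o=T[:3,3]
    return o+d*(z-o[2])/d[2]
def w2p(im,P,st=None):
    T,f=cam(im,st); c=np.linalg.inv(T)@np.append(P,1); return np.array([im["cx"]+f*c[0]/c[2],im["cy"]+f*c[1]/c[2]])
def save(im,n): cv2.imwrite("pics/"+n,cv2.cvtColor(im["pixels"],cv2.COLOR_RGB2BGR) if isinstance(im,dict) else im)
E
python3 - <<'E'
from h import *
ims={}
for n in("top","scene"):
    im=get_image(n); ims[n]=im
    for t,z in(("dial_top",45.5),("dial_base",8),("tin",25),("turntable_mid",25)):
        for r in models.cut_out(t,im): print(n,t,round(r["p"],2),np.round(r["location"]),int(r["mask"].sum()),p2w(im,r["location"],z).round(0))
a=np.vstack([cv2.resize(ims[n]["pixels"],(400,300)) for n in ims])
save(cv2.cvtColor(ims["top"]["pixels"],cv2.COLOR_RGB2BGR),"top.png");save(ims["scene"],"scene.png")
print(sensors.read_state()["tcp_rot"])
E
```

```text
top dial_top 0.98 [289. 222.] 1002 [492. -13.  46.]
top dial_top 0.82 [220. 286.] 1860 [315. 181.  46.]
top dial_top 0.81 [441. 308.] 2064 [ 251. -427.   46.]
top dial_base 0.69 [224. 286.] 3180 [312. 177.   8.]
top dial_base 0.69 [437. 305.] 3232 [ 253. -429.    8.]
top dial_base 0.64 [286. 222.] 1680 [494.  -5.   8.]
top dial_base 0.51 [183. 124.] 1248 [789. 301.   8.]
top tin 0.97 [391. 200.] 824 [ 554. -306.   25.]
top turntable_mid 0.97 [455. 179.] 3828 [ 612. -493.   25.]
scene dial_top 0.88 [273. 207.] 689 [500. -11.  46.]
scene dial_top 0.65 [322. 164.] 1014 [327. 182.  46.]
scene dial_base 0.96 [158. 162.] 1633 [ 247. -422.    8.]
scene dial_base 0.89 [320. 168.] 1577 [321. 177.   8.]
scene dial_base 0.73 [276. 208.] 1107 [482.   1.   8.]
scene tin 0.85 [188. 227.] 582 [ 545. -300.   25.]
scene turntable_mid 0.95 [128. 251.] 2673 [ 621. -490.   25.]
[ 9.92998370e-01  1.18128056e-01 -9.75885034e-07 -5.63174501e-06]
```

View pics/top.png

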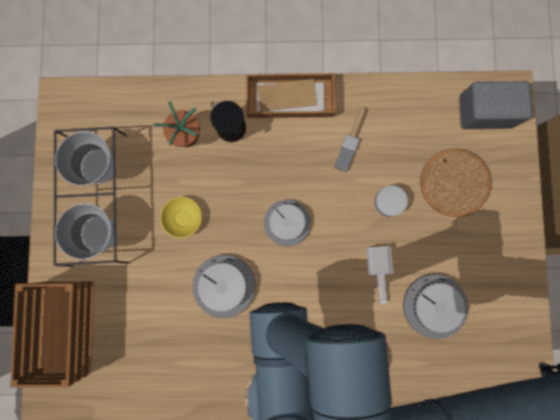

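View pics/scene.png

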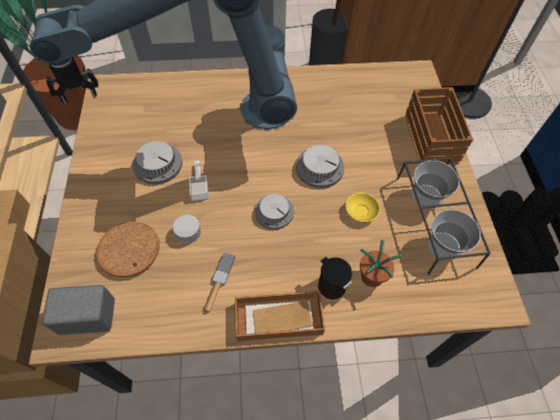

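The three dial candidates in the top picture are at (289,222), (220,286) and (441,308). Only (289,222) has the small base, about 46 px across against about 62 px for the others, so it fits "smallest". I'll confirm it with a wrist close-up.

Request:
carry_out(
  commands=[
    {"dx": 17, "dy": 31, "jaw": 0},
    {"dx": 17, "dy": 31, "jaw": 0},
    {"dx": 17, "dy": 31, "jaw": 0},
    {"dx": 17, "dy": 31, "jaw": 0},
    {"dx": 17, "dy": 31, "jaw": 0},
    {"dx": 17, "dy": 31, "jaw": 0},
    {"dx": 17, "dy": 31, "jaw": 0},
    {"dx": 17, "dy": 31, "jaw": 0},
    {"dx": 17, "dy": 31, "jaw": 0},
    {"dx": 17, "dy": 31, "jaw": 0},
  ],
)

```text
invalid input
```

Request:
carry_out(
  commands=[
    {"dx": 17, "dy": 31, "jaw": 0},
    {"dx": 17, "dy": 31, "jaw": 0},
    {"dx": 17, "dy": 31, "jaw": 0},
    {"dx": 17, "dy": 31, "jaw": 0},
    {"dx": 17, "dy": 31, "jaw": 0},
    {"dx": 17, "dy": 31, "jaw": 0},
    {"dx": 17, "dy": 31, "jaw": 0},
    {"dx": 17, "dy": 31, "jaw": 0},
    {"dx": 0, "dy": 0, "jaw": 0},
    {"dx": 0, "dy": 0, "jaw": 0},
  ],
)

```text
invalid input
```

```bash
python3 - <<'E'
from h import *
st=sensors.read_state(); im=get_image("wrist")
print({k:np.round(st[k],2) for k in("t","position","q","ft_force","opening")}, R.from_quat(st["tcp_rot"]).as_matrix().round(2).tolist(), np.round(im["hand_eye"],2).tolist())
for t,z in(("dial_top",45.5),("dial_base",8)):
    for r in models.cut_out(t,im): print(t,round(r["p"],2),np.round(r["location"]),int(r["mask"].sum()),p2w(im,r["location"],z,st).round(1))
print("expected pix",w2p(im,[492,-10,45.5],st))
save(im,"w1.png")
E
```

```text
{'t': np.float64(0.5), 'position': array([ 152.49, -631.86,  245.27]), 'q': array([-1.51,  0.25,  1.56, -0.  ,  1.34, -0.17]), 'ft_force': array([ 0.9 , -0.53, -0.44]), 'opening': np.float64(85.34)} [[0.97, 0.23, -0.0], [0.23, -0.97, 0.0], [-0.0, -0.0, -1.0]] [[-0.0, -0.95, -0.3, 76.26], [1.0, 0.0, -0.0, 1.23], [0.0, -0.3, 0.95, -129.08], [0.0, 0.0, 0.0, 1.0]]
dial_top 0.62 [68. 38.] 11151 [ 225.3 -433.6   45.5]
dial_base 0.65 [89. 49.] 17051 [ 219.6 -432.5    8. ]
expected pix [-709.01987518 -699.61333182]
```

View pics/w1.png

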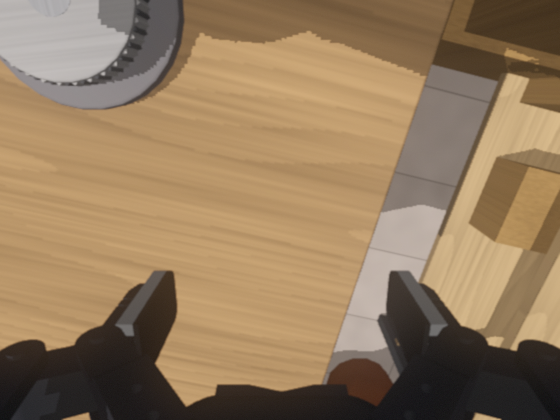

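The first wrist view shows one of the large dials at top left, about (68,38), and the open fingers at the bottom. The moves were refused, so I'll try a single row with every field filled in.

Request:
carry_out(
  commands=[
    {"dx": 15, "dy": 34, "dz": 0, "rx": 0, "ry": 0, "rz": 0, "jaw": 0},
  ],
)

```text
t: 0.73
position: [165.3, -600.9, 244.8]
tcp_rot: [0.993, 0.116, -0.001, 0.001]
ft_force: [-0.6, 0.7, 0.6]
opening: 75.4
grip_force: 0.0
```

Request:
carry_out(
  commands=[
    {"dx": 15, "dy": 34, "dz": 0, "rx": 0, "ry": 0, "rz": 0, "jaw": 0},
    {"dx": 15, "dy": 34, "dz": 0, "rx": 0, "ry": 0, "rz": 0, "jaw": 0},
    {"dx": 15, "dy": 34, "dz": 0, "rx": 0, "ry": 0, "rz": 0, "jaw": 0},
    {"dx": 15, "dy": 34, "dz": 0, "rx": 0, "ry": 0, "rz": 0, "jaw": 0},
    {"dx": 15, "dy": 34, "dz": 0, "rx": 0, "ry": 0, "rz": 0, "jaw": 0},
    {"dx": 15, "dy": 34, "dz": 0, "rx": 0, "ry": 0, "rz": 0, "jaw": 0},
    {"dx": 15, "dy": 34, "dz": 0, "rx": 0, "ry": 0, "rz": 0, "jaw": 0},
    {"dx": 15, "dy": 34, "dz": 0, "rx": 0, "ry": 0, "rz": 0, "jaw": 0},
    {"dx": 15, "dy": 34, "dz": 0, "rx": 0, "ry": 0, "rz": 0, "jaw": 0},
    {"dx": 15, "dy": 34, "dz": 0, "rx": 0, "ry": 0, "rz": 0, "jaw": 0},
  ],
)

```text
t: 1.57
position: [317.8, -256.3, 245.6]
tcp_rot: [0.993, 0.118, 0.0, 0.0]
ft_force: [-0.7, -0.1, -0.1]
opening: -0.1
grip_force: 0.0
```

Request:
carry_out(
  commands=[
    {"dx": 15, "dy": 34, "dz": 0, "rx": 0, "ry": 0, "rz": 0, "jaw": 0},
    {"dx": 15, "dy": 34, "dz": 0, "rx": 0, "ry": 0, "rz": 0, "jaw": 0},
    {"dx": 15, "dy": 34, "dz": 0, "rx": 0, "ry": 0, "rz": 0, "jaw": 0},
    {"dx": 15, "dy": 34, "dz": 0, "rx": 0, "ry": 0, "rz": 0, "jaw": 0},
    {"dx": 15, "dy": 34, "dz": 0, "rx": 0, "ry": 0, "rz": 0, "jaw": 0},
    {"dx": 15, "dy": 34, "dz": 0, "rx": 0, "ry": 0, "rz": 0, "jaw": 0},
    {"dx": 15, "dy": 34, "dz": 0, "rx": 0, "ry": 0, "rz": 0, "jaw": 0},
    {"dx": 0, "dy": 0, "dz": 0, "rx": 0, "ry": 0, "rz": 0, "jaw": 0},
    {"dx": 0, "dy": 0, "dz": 0, "rx": 0, "ry": 0, "rz": 0, "jaw": 0},
  ],
)

```text
t: 2.32
position: [422.7, -18.3, 245.4]
tcp_rot: [0.993, 0.12, -0.0, 0.0]
ft_force: [-0.8, 0.2, 0.2]
opening: 0.3
grip_force: 0.0
```

```bash
python3 - <<'E'
from h import *
st=sensors.read_state(); im=get_image("wrist")
print({k:np.round(st[k],2) for k in("t","position","q","ft_force","opening")}, R.from_quat(st["tcp_rot"]).as_matrix().round(2).tolist())
for t,z in(("dial_top",45.5),("dial_base",8),("pointer_tip",45.5),("mark1",16),("mark2",16),("mark3",16)):
    for r in models.cut_out(t,im): print(t,round(r["p"],2),np.round(r["location"]),int(r["mask"].sum()),p2w(im,r["location"],z,st).round(1))
print("expected pix",w2p(im,[492,-10,45.5],st))
save(im,"w2.png")
E
```

```text
{'t': np.float64(2.32), 'position': array([422.71, -18.28, 245.37]), 'q': array([-0.31, -0.32,  2.11, -0.  ,  1.36,  1.02]), 'ft_force': array([-0.76,  0.2 ,  0.2 ]), 'opening': np.float64(0.27)} [[0.97, 0.24, -0.0], [0.24, -0.97, -0.0], [-0.0, 0.0, -1.0]]
dial_top 0.84 [544. 383.] 1520 [ 262.1 -364.5   45.5]
dial_top 0.73 [289.  92.] 10924 [496.3  -8.2  45.5]
dial_top 0.61 [ 64. 233.] 15602 [317.4 172.3  45.5]
dial_base 0.86 [537. 362.] 4358 [ 261.7 -383.4    8. ]
dial_base 0.72 [ 77. 222.] 22880 [312.9 179.6   8. ]
dial_base 0.6 [285.  96.] 16805 [492.4  -5.9   8. ]
pointer_tip 0.83 [ 62. 236.] 15586 [313.  174.2  45.5]
pointer_tip 0.72 [547. 379.] 1482 [ 267.4 -364.9   45.5]
pointer_tip 0.65 [288.  92.] 11025 [496.6  -7.5  45.5]
mark1 0.71 [ 77. 219.] 23027 [320.  175.6  16. ]
mark1 0.69 [536. 363.] 4309 [ 265.8 -373.9   16. ]
mark1 0.6 [290.  94.] 16615 [495.2 -10.8  16. ]
mark2 0.71 [ 77. 219.] 23027 [320.  175.6  16. ]
mark2 0.69 [536. 363.] 4309 [ 265.8 -373.9   16. ]
mark2 0.6 [290.  94.] 16615 [495.2 -10.8  16. ]
mark3 0.71 [ 77. 219.] 23027 [320.  175.6  16. ]
mark3 0.69 [536. 363.] 4309 [ 265.8 -373.9   16. ]
mark3 0.6 [290.  94.] 16615 [495.2 -10.8  16. ]
expected pix [289.53683217  97.93929256]
```

View pics/w2.png

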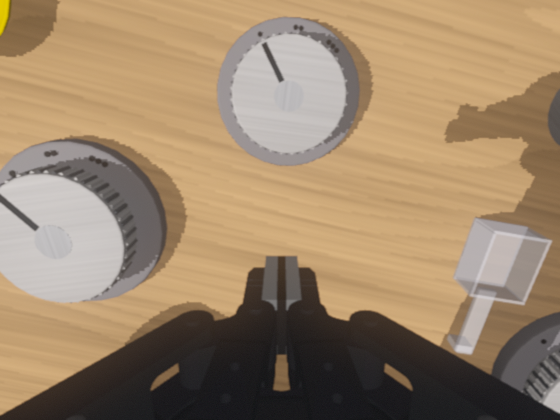

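The wrist view shows the small dial at (289,92). Its pointer runs up-left to about (264,43) at the single stud (261,34), with two studs near (298,27) and three near (333,46). The larger dials are at (64,233) and at the bottom-right edge. Next I'll check the sizes and look at an enlarged crop.

```bash
python3 - <<'E'
from h import *
from scipy.optimize import least_squares
st=sensors.read_state(); im=get_image("wrist")
def circ(t,z):
  for r in models.cut_out(t,im):
    if np.hypot(r["location"][0]-289,r["location"][1]-94)<25:
        c=max(cv2.findContours(r["mask"].astype(np.uint8),0,1)[0],key=len)[:,0]
        P=np.array([p2w(im,u,z,st)[:2] for u in c])
        s=least_squares(lambda p:np.hypot(P[:,0]-p[0],P[:,1]-p[1])-p[2],[495,-8,50],loss="soft_l1").x
        print(t,s.round(1)); return s
s=circ("dial_top",45.5); circ("dial_base",14)
print("pointer",p2w(im,(264,43),45.5,st).round(1),[p2w(im,u,16,st).round(1).tolist() for u in((261,34),(298,27),(333,46))])
save(cv2.cvtColor(cv2.resize(im["pixels"][0:180,200:380],(600,600),interpolation=cv2.INTER_CUBIC),cv2.COLOR_RGB2BGR),"w2c.png")
E
```

```text
dial_top [493.7  -9.   50.3]
dial_base [493.7  -8.9  67.4]
pointer [529.4  18.1  45.5] [[539.0, 24.4, 16.0], [552.3, -6.7, 16.0], [544.5, -41.5, 16.0]]
```

View pics/w2c.png

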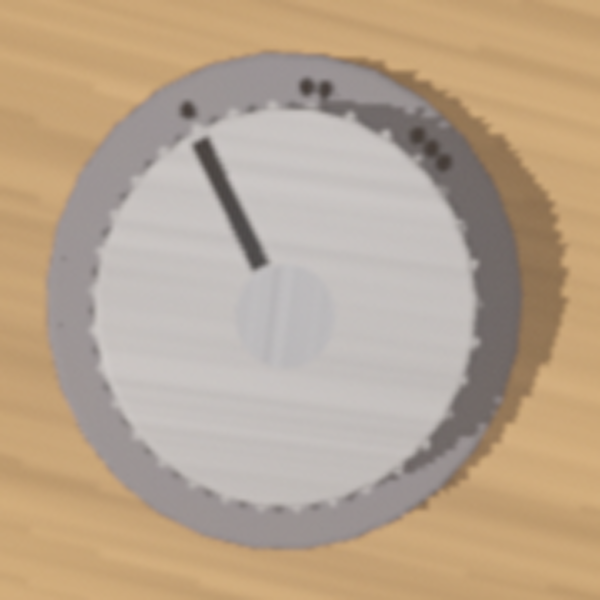

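The crop confirms the right dial. The rim radii fit 50.3 and 67.4 mm, against the listed 50 and 68. The pointer is at the single stud, with two and then three studs following clockwise. The axis is at (493.7, -9). I'll touch down on the near side, at an angle of 197° and a radius of 36 mm, which is (459, -19.5).

Request:
carry_out(
  commands=[
    {"dx": 6, "dy": 0, "dz": -28, "rx": 0, "ry": 0, "rz": 0, "jaw": 0},
    {"dx": 6, "dy": 0, "dz": -28, "rx": 0, "ry": 0, "rz": 0, "jaw": 0},
    {"dx": 6, "dy": 0, "dz": -28, "rx": 0, "ry": 0, "rz": 0, "jaw": 0},
    {"dx": 6, "dy": 0, "dz": -28, "rx": 0, "ry": 0, "rz": 0, "jaw": 0},
    {"dx": 6, "dy": 0, "dz": -28, "rx": 0, "ry": 0, "rz": 0, "jaw": 0},
    {"dx": 6, "dy": -1, "dz": -28, "rx": 0, "ry": 0, "rz": 0, "jaw": 0},
    {"dx": 0, "dy": 0, "dz": 0, "rx": 0, "ry": 0, "rz": 0, "jaw": 0},
    {"dx": 0, "dy": 0, "dz": 0, "rx": 0, "ry": 0, "rz": 0, "jaw": 0},
  ],
)

```text
t: 3.48
position: [457.4, -20.8, 76.2]
tcp_rot: [0.993, 0.118, -0.002, -0.001]
ft_force: [0.8, 0.1, 0.5]
opening: -0.4
grip_force: 0.0
```

Request:
carry_out(
  commands=[
    {"dx": 1, "dy": 1, "dz": -7, "rx": 0, "ry": 0, "rz": 0, "jaw": 0},
    {"dx": 0, "dy": 0, "dz": -5, "rx": 0, "ry": 0, "rz": 0, "jaw": 0},
    {"dx": 0, "dy": 0, "dz": -2, "rx": 0, "ry": 0, "rz": 0, "jaw": 0},
    {"dx": 0, "dy": 0, "dz": -2, "rx": 0, "ry": 0, "rz": 0, "jaw": 0},
    {"dx": 0, "dy": 0, "dz": -1, "rx": 0, "ry": 0, "rz": 0, "jaw": 0},
    {"dx": 0, "dy": 0, "dz": 0, "rx": 0, "ry": 0, "rz": 0, "jaw": 0},
    {"dx": 0, "dy": 0, "dz": 0, "rx": 0, "ry": 0, "rz": 0, "jaw": 0},
  ],
)

```text
t: 4.07
position: [459.6, -19.9, 60.5]
tcp_rot: [0.993, 0.118, 0.0, 0.0]
ft_force: [0.8, 0.5, -0.2]
opening: 0.1
grip_force: 0.0
```

Request:
carry_out(
  commands=[
    {"dx": 0, "dy": 0, "dz": -1, "rx": 0, "ry": 0, "rz": 0, "jaw": 0},
    {"dx": 0, "dy": 0, "dz": -1, "rx": 0, "ry": 0, "rz": 0, "jaw": 0},
    {"dx": 0, "dy": 0, "dz": 0, "rx": 0, "ry": 0, "rz": 0, "jaw": 0},
    {"dx": 0, "dy": 0, "dz": 0, "rx": 0, "ry": 0, "rz": 0, "jaw": 0},
  ],
)

```text
t: 4.4
position: [459.7, -20.0, 58.6]
tcp_rot: [0.993, 0.118, 0.0, 0.0]
ft_force: [-1.4, -0.2, 4.6]
opening: 0.0
grip_force: 1.7
```

Request:
carry_out(
  commands=[
    {"dx": 0, "dy": 0, "dz": -1, "rx": 0, "ry": 0, "rz": 0, "jaw": 0},
    {"dx": 0, "dy": 0, "dz": -0.5, "rx": 0, "ry": 0, "rz": 0, "jaw": 0},
    {"dx": 0, "dy": 0, "dz": 0, "rx": 0, "ry": 0, "rz": 0, "jaw": 0},
    {"dx": 0, "dy": 0, "dz": 0, "rx": 0, "ry": 0, "rz": 0, "jaw": 0},
  ],
)

```text
t: 4.73
position: [459.7, -20.0, 57.1]
tcp_rot: [0.993, 0.118, 0.0, 0.0]
ft_force: [-1.9, -0.3, 6.2]
opening: -0.0
grip_force: 3.0
```

The contact force is about 6 N. Now I'll turn clockwise, with the tool rotating along with the dial: five steps of 4.3° first, then a look.

Request:
carry_out(
  commands=[
    {"dx": -0.7, "dy": 2.6, "dz": 0, "rx": 0, "ry": 0, "rz": -4.3, "jaw": 0},
    {"dx": -0.5, "dy": 2.6, "dz": 0, "rx": 0, "ry": 0, "rz": -4.3, "jaw": 0},
    {"dx": -0.3, "dy": 2.7, "dz": 0, "rx": 0, "ry": 0, "rz": -4.3, "jaw": 0},
    {"dx": -0.1, "dy": 2.7, "dz": 0, "rx": 0, "ry": 0, "rz": -4.3, "jaw": 0},
    {"dx": 0, "dy": 2.7, "dz": 0, "rx": 0, "ry": 0, "rz": -4.3, "jaw": 0},
    {"dx": 0, "dy": 0, "dz": 0, "rx": 0, "ry": 0, "rz": 0, "jaw": 0},
  ],
)

```text
t: 5.23
position: [458.9, -6.7, 57.5]
tcp_rot: [0.998, -0.07, 0.001, 0.0]
ft_force: [0.4, -0.3, 6.2]
opening: -0.1
grip_force: 2.7
```

```bash
python3 - <<'E'
from h import *
st=sensors.read_state(); im=get_image("wrist"); save(im,"w3.png")
print(st["position"],w2p(im,[493.7,-9,44],st))
for i,a in enumerate((36,2)): print(w2p(im,[493.7+59*np.cos(np.radians(a)),-9+59*np.sin(np.radians(a)),16],st))
E
```

```text
[458.8571262   -6.7023028   57.49671538] [271.0746748  197.04832145]
[180.37445711  88.7358313 ]
[247.95709706  50.8812086 ]
```

View pics/w3.png

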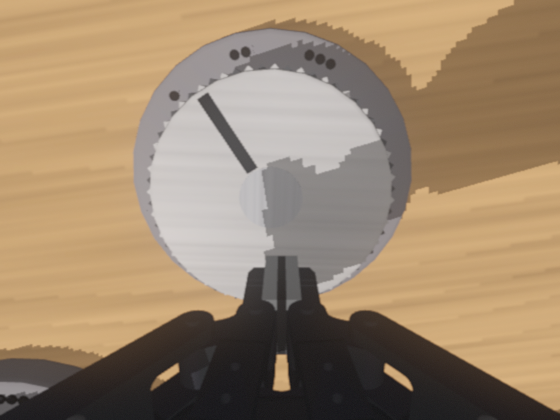

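The pointer tip is at (203,97), between the single stud (174,96) and the pair (240,53). It has turned only part of the way, so I'll measure the angle.

```bash
python3 - <<'E'
from h import *
st=sensors.read_state(); im=get_image("wrist")
f=lambda u,z:p2w(im,u,z,st)
d=lambda p:np.degrees(np.arctan2(p[1]+9,p[0]-493.7)).round(1)
print(st["t"],d(f((204,97),43)),d(f((251,169),43)),d(f((174,96),16)),d(f((240,53),16)),d(f((320,60),16)),f((270,197),43))
a,b=f((204,97),43),f((251,169),43);v=a-b;print(np.degrees(np.arctan2(v[1],v[0])),st["ft_force"])
E
```

```text
5.2833 24.7 26.9 40.4 5.6 -29.2 [493.52372168  -8.51998123  43.        ]
23.72743627387363 [ 0.496634   -0.8333102   5.28240698]
```

The dial has turned about 0.27 rad for 0.375 commanded, so it slipped slightly. I'll press a little more and turn four more steps.

Request:
carry_out(
  commands=[
    {"dx": 0, "dy": 0, "dz": -0.8, "rx": 0, "ry": 0, "rz": 0, "jaw": 0},
    {"dx": 0.3, "dy": 2.7, "dz": 0, "rx": 0, "ry": 0, "rz": -4.3, "jaw": 0},
    {"dx": 0.5, "dy": 2.6, "dz": 0, "rx": 0, "ry": 0, "rz": -4.3, "jaw": 0},
    {"dx": 0.7, "dy": 2.6, "dz": 0, "rx": 0, "ry": 0, "rz": -4.3, "jaw": 0},
    {"dx": 0.9, "dy": 2.5, "dz": 0, "rx": 0, "ry": 0, "rz": -4.3, "jaw": 0},
    {"dx": 0, "dy": 0, "dz": 0, "rx": 0, "ry": 0, "rz": 0, "jaw": 0},
    {"dx": 0, "dy": 0, "dz": 0, "rx": 0, "ry": 0, "rz": 0, "jaw": 0},
  ],
)

```text
t: 5.92
position: [460.9, 4.0, 56.6]
tcp_rot: [0.976, -0.218, 0.001, -0.0]
ft_force: [-1.3, 1.0, 8.0]
opening: -0.3
grip_force: 3.5
```

```bash
python3 - <<'E'
from h import *
st=sensors.read_state(); im=get_image("wrist"); save(im,"w4.png")
P=lambda a:np.array([493.7+59*np.cos(np.radians(a)),-9+59*np.sin(np.radians(a)),16])
print(st["position"],[w2p(im,P(a),st).round() for a in(40,5.6,-29)],w2p(im,[493.7,-9,43],st))
E
```

```text
[460.92382551   3.98915574  56.63149421] [array([157., 129.]), array([204.,  69.]), array([282.,  49.])] [271.99230745 197.16261734]
```

View pics/w4.png

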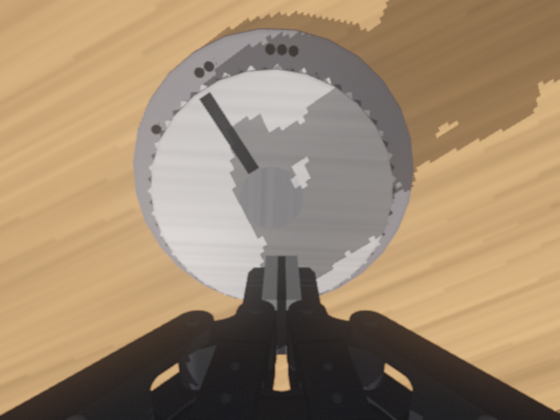

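The pointer tip at (207,97) now lines up with the pair of studs at (204,70), within about 2°. I'll lift straight off.

Request:
carry_out(
  commands=[
    {"dx": 0, "dy": 0, "dz": 2, "rx": 0, "ry": 0, "rz": 0, "jaw": 0},
    {"dx": 0, "dy": 0, "dz": 5, "rx": 0, "ry": 0, "rz": 0, "jaw": 0},
    {"dx": 0, "dy": 0, "dz": 25, "rx": 0, "ry": 0, "rz": 0, "jaw": 0},
    {"dx": 0, "dy": 0, "dz": 25, "rx": 0, "ry": 0, "rz": 0, "jaw": 0},
    {"dx": 0, "dy": 0, "dz": 0, "rx": 0, "ry": 0, "rz": 0, "jaw": 0},
    {"dx": 0, "dy": 0, "dz": 0, "rx": 0, "ry": 0, "rz": 0, "jaw": 0},
  ],
)

```text
t: 6.47
position: [461.1, 3.6, 114.1]
tcp_rot: [0.976, -0.218, 0.002, 0.0]
ft_force: [-1.1, -0.1, 0.7]
opening: 0.1
grip_force: 0.0
```

```bash
python3 - <<'E'
from h import *
st=sensors.read_state(); im=get_image("wrist"); save(im,"w5.png"); print(st["position"],st["ft_force"],st["dq"])
E
```

```text
[461.13103421   3.64333949 114.13094943] [-1.08940819 -0.08241194  0.66262525] [ 0.00084302  0.03419104  0.03677613 -0.00057298 -0.00201642  0.00036192]
```

View pics/w5.png

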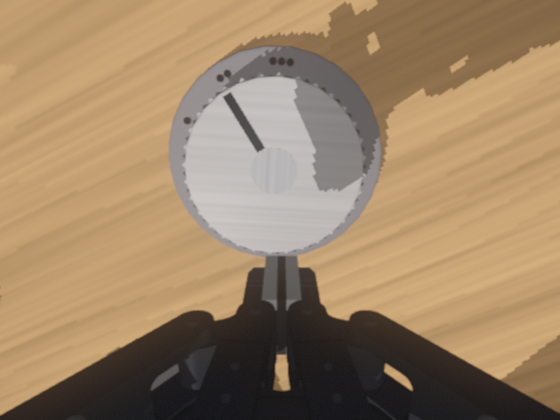

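The pointer end at (228,97) is at the pair of studs (223,76), and the finger is clear of the dial.

```bash
python3 -c "
from rig import hand_in
print(hand_in())"
```

```text
the job is handed in; nothing more can be done
None
```

I turned the smallest dial one click clockwise by friction, from mark one to mark two, released it and handed the job in; the last picture shows the pointer at the two studs and the finger clear, but the hand-in returned no verdict.

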